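# Clamp a soldering iron with a ratchet lever

## Task

Clamp the soldering iron that lies in the screw clamp's channel, using the clamp's ratchet lever. It tightens clockwise seen from above; one swing is not enough, so when it comes to its stop post lift it off the serrations, swing it back, let it drop in again and go on turning, until the rubber foot holds the iron's sleeve firmly, but not so hard that the sleeve is crushed. Leave the lever seated, the iron lying in its channel, and the other things on the bench where they are.

Things in the scene. Friction and masses are not known exactly. Their poses are not given: they have to be found in the camera images.
- clamp: Screw clamp, fixed to the bench; grey base 145x120x10 mm, column and arm at the back (+x), upright screw through the arm's end. Origin: on the bench under the screw's axis; z up, x towards the column, y along the aluminium channel (floor 30 mm, walls 41 mm above the bench, 24 mm between). Base x -70..75, y -60..60 mm; column and arm up to z 82 mm. The lever swings on the -x side.
- post_end (a point): Top centre of the steel stop post at the clamp's x -21, y +45 mm: 10 mm thick, 123 mm high. Turning clockwise from above moves the knob towards it and lowers the foot, 3 mm per radian. It stops the lever about 0.92 rad past the clamp's -x direction, lifted or not; a push against it feels stiff too, so tell stop from tight by the lever's angle.
- post_back (a point): Top centre of the like post at the clamp's x -21, y -45 mm. It stops the backward swing about 0.92 rad short of the -x direction; about 1.8 rad lie between the two stops. One swing is not enough: at the start 0.5 to 0.9 rad are left up to the end post and the foot is 2.5 to 4 mm above the sleeve; from the end post the clamp still needs 0.8 to 1.3 rad.
- lever_hub (a point): Point on the screw's axis at the lever arm's middle height, 106 mm above the bench when seated; rises with the lever. The line from here to the knob is the lever's direction. The arm is a round bar 12 mm thick.
- knob (a point): On the centre line of the black upright round knob at the lever's end, 16 mm below its top, 134 mm above the bench when seated, 80 mm from the screw's axis. Knob 23 mm across, 38 mm tall (112 to 150 mm above the bench), free to spin on its pin. Fingers closing along the swing are clear of posts and hub. Hub to lever play about 0.06 rad.
- hub_top (a point): Serrated steel hub under the lever, 52 mm across, this point on its axis, 90 mm above the bench. The stiff screw stays where it is left. Turning it takes 8 to 9 N across the lever at the knob while the foot is free, then about 10 N more per radian once the foot bears. Firm: 12 to 15 N at the knob in slow turning (aim for 13.5). Under 11 N is loose, over 17 N crushes the sleeve.
- lift (a joint): Lift of the lever along the axis (m): 0 seated, 0.012 upper stop. Spring and weight press it down, 5 N seated, 8 N at the top. 16 serrations (0.393 rad apart), 6 mm high; clear from 0.005, so lift to about 0.008. Let down it drops in (below 0.001) or rests on a serration (about 0.005) until turned a little either way. Do not lift while it is pressed sideways.
- foot: Rubber foot of the screw, 16 mm in diameter, under the arm's end; origin at the centre of its lower face. Sprung on the screw, and pressed on the iron's sleeve from above.
- iron: The soldering iron to be clamped, 246 x 24 x 24 mm, lying in the clamp's channel; origin at its middle on its underside (30 mm above the bench), x towards its tip. Its sleeve under the foot is 16 mm wide and 18 mm high.
- cutters: Side cutters lying on the bench, 154 x 48 x 14 mm; bystander. Origin at the middle of its underside.
- reel: Part-used reel standing on the bench, 54 mm in diameter, 35 mm tall; bystander. Origin at the middle of its underside.
- tape: Pocket tape measure, 62 x 88 x 31 mm; bystander. Origin at the middle of its underside.

How it is judged:
By the outcome, as a careful person would: the job done as asked, in the order asked, and still so for the second after the job is handed in, with the robot touching nothing.
It also fails if it takes over 61 s, if anything falls off the work surface, if the arm or the gripper's body presses on something with over 40 N, if the wrist force passes 120 N, or if a joint passes its speed limit or range.

## Robot

A 6-joint arm with a two-finger parallel gripper is mounted at the origin on a cart in front of the work surface, level with it; the furniture and walls round the work are solid. World frame = base frame: x ahead of the robot, y to its left, z up, the work surface at z = 0. Lengths are in mm, angles in degrees, forces in N, time in s.
With the tool pointing down it reaches from about 350 to 850 mm from the base axis. Payload 8.1 kg.
Tool frame: the origin (TCP) lies at the centre of the arm's flange, where the gripper is bolted on; the fingertips stand 173 mm ahead of it and the grasp point (between the pads) lies 155 mm ahead of it; z points along the fingers, y is the line along which they close (so a half turn about z gives the same grasp; the last joint's range is limited). The gripper opens to 85 mm and grips with 20 to 120 N. Pads are 22 mm wide; open, the fingers measure 114 mm over their backs; the gripper's body (76 mm by 85 mm) begins 54 mm behind the grasp point. The pads swing forward as they close: fully open they stand 13 mm farther back than shut.
Start: joints at [-4.893, 7.471, 85.268, -0, 87.261, -4.893], TCP at [600.006, 0.022, 404.692] pointing down, gripper open.
Joint ranges: [-169.43, 169.43], [-51.17, 129.36], [1.28, 143.12], [-76.62, 256.62], [0, 156.53], [-152.29, 152.29]. Speed limits (degrees/s): [136.94, 136.94, 159.86, 180, 180, 180].

## Interface

Orientations are given as [roll, pitch, yaw] about the fixed x, y, z axes, in that order (R = Rz(yaw) Ry(pitch) Rx(roll)).
In Python, from bench import * gives the robot as it stands.
- The arm moves only by the shell command python3 -m jog 'ROWS' [FORCE]. ROWS is text: rows parted by semicolons, each of 7 numbers parted by spaces: the shift along the tool's x, y, z scaled (see below), then the turn, a rotation vector about the tool's x, y, z scaled (see below), then the closure, from -1 (fully open) to 1 (shut). In form: tx ty tz wx wy wz hand; .... A call has 1 to 5 rows; each row shifts and turns the commanded pose from where the row before left it, along the tool's axes as they then stand; what a row does not reach is not made up. The controller multiplies each number of a shift by 0.1 m and each number of a turn by 60 degrees. A row lasts 1/8 s, in which the tool goes at most 62.5 mm and 10.7 degrees, less where a joint would pass 70% of its speed; a pose out of reach is approached as far as the arm can. A call with a number of a shift or a turn outside -1 to 1 is refused whole. A call with a gripper value outside its range is refused whole. The fingers move at their own pace and stop on an object; FORCE is the grip in N (left out, the last holds). Time passes only in rows, so rows that do not move let the fingers close. It gives the time, the measured TCP pose, the force, the opening and the grip force at its end, in the units of the state.
- sense(): the state, without advancing time (a new reading comes with each control period).
- snapshot(name): name is "scene" or "side" or "wrist"; returns a dict with "img" (384x512x3 uint8, red, green, blue), "fx", "fy", "cx", "cy" (pixels), "extrinsics" (4x4, takes a point from camera to world coordinates). Camera axes: x right, y down, z forward; pixel columns grow to the right and rows downward; lengths in mm; the calibration is good to about 2 mm. A picture is of the moment at which its call begins. There is no depth.
- hand_in(): hands the job in; it is judged then, once.
The state is a dict: "time": time; "joint_pos": joint angles; "qd": joint speeds; "joint_efforts": joint torques, N m; "tool_pos": TCP position; "tcp_rot": TCP orientation; "ft_force": force on the tool from outside, world axes, zero at the start; "wrist_torque": the same for the moment, N m; "finger_gap": finger opening in mm; "grip_force": force on a finger pad.
Only numpy, scipy, OpenCV 4.12 (cv2) and the standard library are available. Lean on these libraries where they do the work, as an engineer would, in place of code of your own. Each camera call takes 0.05 s, during which the arm holds its last target. There are 200 camera calls.

## Working session

There is one attempt and no reset: what is moved stays moved. The work goes in short steps, Python scripts to look and compute and a shell command to move; the robot and the scene stay as the last step left them, time stands still between calls to the robot, and variables do not carry over. Pictures are saved under pics/ and viewed, at most 10 in all, crops included, and the job is handed in when it is done.

```bash
ls; mkdir -p pics; python3 - <<'E'
from bench import *
import cv2,numpy as np,pickle
print(sense())
d={}
for n in ("scene","side","wrist"):
    s=snapshot(n); d[n]=s
    cv2.imwrite(f"pics/{n}0.png",s["img"][:,:,::-1])
    print(n,s["fx"],s["cx"],s["cy"],np.round(s["extrinsics"],3).tolist())
pickle.dump(d,open("d0.pkl","wb"))
a=cv2.hconcat([d["scene"]["img"],d["side"]["img"]])[:,:,::-1]
cv2.imwrite("pics/both.png",cv2.resize(np.vstack([d["scene"]["img"],d["side"]["img"]])[:,:,::-1],(400,600)))
E
```

```text
pics
{'time': 0.0, 'joint_pos': array([-4.89211050e+00,  7.51509730e+00,  8.53311338e+01,  1.14073016e-03,
        8.72603004e+01, -4.89314343e+00]), 'qd': array([ 0.07316206,  0.0964076 ,  0.01366923, -0.07113705, -0.06421807,
       -0.06456792]), 'joint_efforts': array([-1.90700346e-03, -5.69404185e+01, -5.00557995e+01, -2.19391650e-04,
        1.44415747e-02,  7.24149572e-05]), 'tool_pos': array([5.99766005e+02, 5.61291631e-02, 4.03626461e+02]), 'tcp_rot': array([-1.79893954e+02, -1.02220548e-02,  9.00009679e+01]), 'ft_force': array([-0.08359941,  0.55778879,  0.31837927]), 'wrist_torque': array([-0.02329   ,  0.01095453, -0.0524696 ]), 'grip_force': 0.0, 'finger_gap': 85.33569422596818}
scene 446.4417563709109 254.46853879528834 190.25453762073897 [[-0.785, -0.274, 0.556, -33.481], [-0.62, 0.325, -0.715, 914.831], [0.015, -0.905, -0.425, 523.096], [0.0, 0.0, 0.0, 1.0]]
side 353.7013189355736 252.01812918820465 193.00788453565815 [[-0.908, -0.203, 0.367, 203.237], [-0.419, 0.425, -0.802, 912.492], [0.007, -0.882, -0.471, 509.379], [0.0, 0.0, 0.0, 1.0]]
wrist 305.8451001647566 259.91573691905876 187.0104211758136 [[1.0, 0.001, -0.003, 600.279], [0.0, -0.955, -0.298, 77.241], [-0.003, 0.298, -0.955, 372.4], [0.0, 0.0, 0.0, 1.0]]
```

View pics/scene0.png

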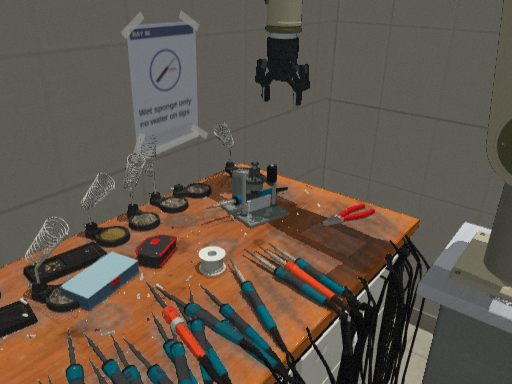

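View pics/wrist0.png

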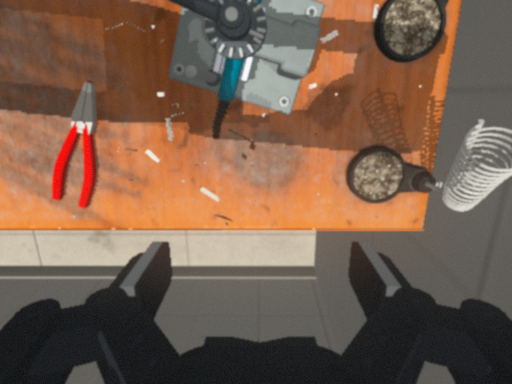

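View pics/side0.png

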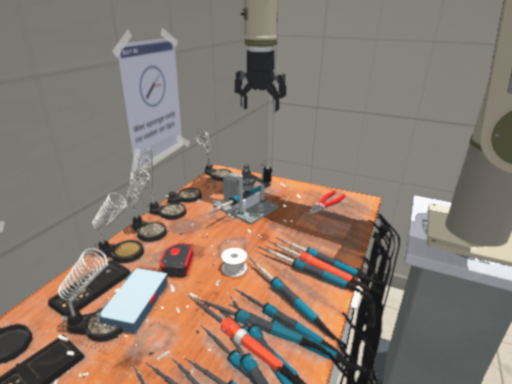

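The pictures show the clamp near (255,195) in the scene view. In the wrist view the hub is at about (233,17), with the lever running off the top left of the frame. I'll enlarge the clamp and compute the hub.

```bash
cat > h.py <<'E'
import numpy as np,cv2
def onz(s,u,v,z):
    E=np.array(s["extrinsics"]);d=E[:3,:3]@[(u-s["cx"])/s["fx"],(v-s["cy"])/s["fy"],1]
    o=E[:3,3];return o+d*(z-o[2])/d[2]
def proj(s,p):
    E=np.array(s["extrinsics"]);q=E[:3,:3].T@(np.array(p)-E[:3,3])
    return np.array([s["fx"]*q[0]/q[2]+s["cx"],s["fy"]*q[1]/q[2]+s["cy"]])
E
python3 - <<'E'
import pickle,cv2,numpy as np
from h import *
d=pickle.load(open("d0.pkl","rb"))
w=d["wrist"];print(onz(w,233,17,112),[onz(w,*p,10) for p in((285,108),(322,2),(172,75))])
c=[cv2.resize(d[n]["img"][y:y+90,x:x+120],(800,600),interpolation=cv2.INTER_CUBIC)[:,:,::-1] for n,x,y in(("scene",205,140),)]
cv2.imwrite("pics/sc.png",c[0])
E
```

```text
[578.90837528 131.36667597 112.        ] [array([627.83478572,  59.24541397,  10.        ]), array([663.80212369, 166.48697002,  10.        ]), array([500.99678283,  94.8765221 ,  10.        ])]
```

View pics/sc.png

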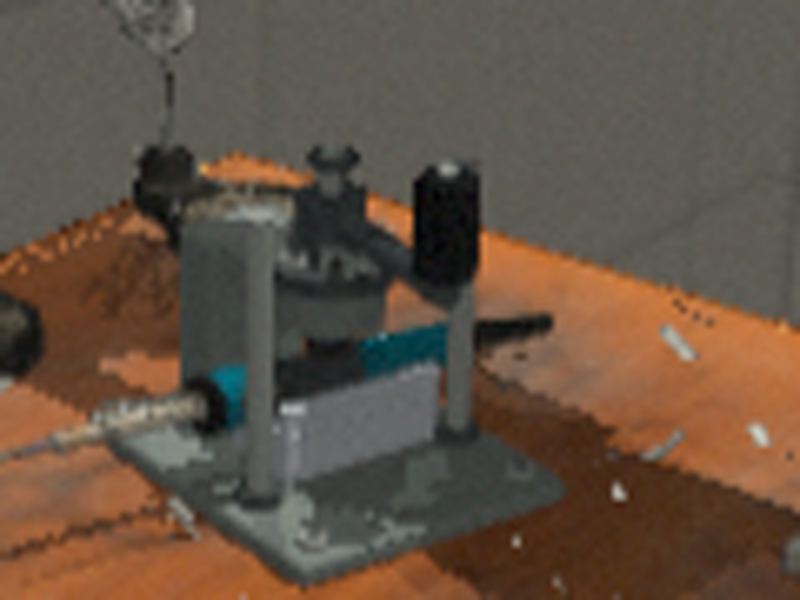

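The scene crop shows the knob (crop 447,225) just past the back post towards the end post, and both posts and the iron are clear. The base edges give a clamp yaw of about -17° and a hub near (577,134). I'll move above the expected knob position with the tool turned to the lever, then look closer.

```bash
python3 -m jog '0.435 -0.23 0 0 0 0 -1; 0.435 -0.23 0 0 0 0 -1; 0.435 -0.23 0 0 0 0 -1; 0.435 -0.23 0 0 0 0 -1; 0 0 0 0 0 -0.167 -1'; python3 -m jog '0 0 0 0 0 -0.167 -1; 0 0 0 0 0 -0.167 -1; 0 0 0 0 0 -0.167 -1; 0 0 0 0 0 -0.167 -1; 0 0 0 0 0 -0.165 -1'; python3 -m jog '0 0 0 0 0 0 -1;0 0 0 0 0 0 -1'
python3 - <<'E'
from bench import *
import cv2,pickle
s=snapshot("wrist");pickle.dump(s,open("w1.pkl","wb"));cv2.imwrite("pics/w1.png",cv2.resize(s["img"][:,:,::-1],(800,600)))
print(sense()["joint_pos"].round(1))
E
```

```text
time: 0.78
tool_pos: [506.4, 176.8, 404.5]
tcp_rot: [-180.0, -0.0, 100.4]
ft_force: [0.7, -0.5, -0.1]
finger_gap: 85.4
grip_force: 0.0
time: 1.4
tool_pos: [507.9, 174.0, 404.3]
tcp_rot: [-180.0, -0.0, 150.3]
ft_force: [0.0, 0.1, -0.4]
finger_gap: 85.5
grip_force: 0.0
time: 1.65
tool_pos: [508.0, 174.0, 404.5]
tcp_rot: [-180.0, -0.0, 149.8]
ft_force: [0.5, -0.8, -0.9]
finger_gap: 85.2
grip_force: 0.0
[ 13.4  -2.3  95.3   0.   87.  -46.4]
```

View pics/w1.png

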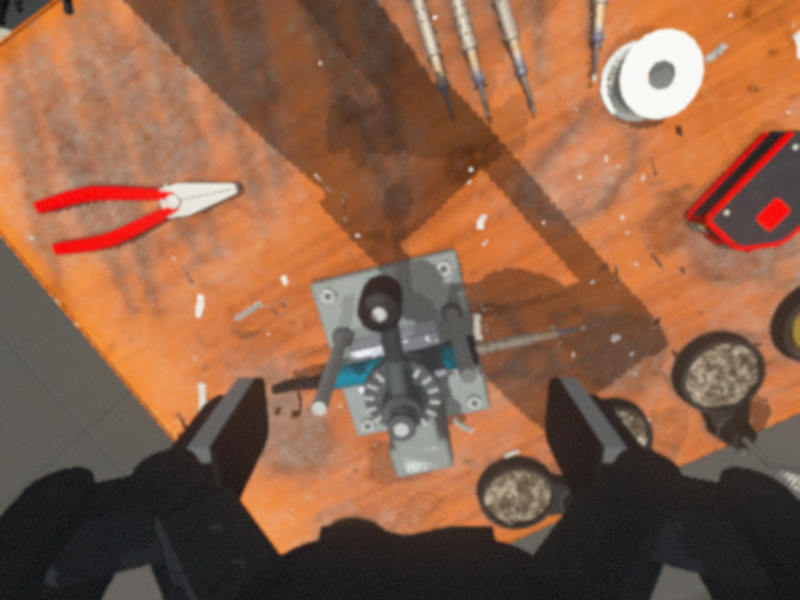

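The wrist view (800 px scale) shows:
- knob top at (380,313)
- post_back top at (320,408) and post_end top at (468,372)
- serrated ring centre near (402,398)
- base corners near (313,285) and (457,250)

```bash
python3 - <<'E'
import pickle
from h import *
from scipy.optimize import least_squares
w=pickle.load(open("w1.pkl","rb"));k=512/800
P=lambda u,v,z:onz(w,u*k,v*k,z)[:2]
kn=P(380,313,150);pb=P(320,408,123);pe=P(468,372,123);hub=P(402,398,90)
c1=P(315,285,10);c2=P(457,250,10)
print(kn,pb,pe,hub,c1,c2)
C=np.array([[-21,-45],[-21,45],[0,0],[-68,-58],[-68,58]]);M=np.array([pb,pe,hub,c1,c2])
def T(x,C):c,s=np.cos(x[2]),np.sin(x[2]);return C@np.array([[c,s],[-s,c]])+x[:2]
r=least_squares(lambda x:(T(x,C)-M).ravel(),[577,134,-.3])
x=r.x;print(x[:2],np.degrees(x[2]),r.fun.reshape(-1,2).round(1))
d=kn-x[:2];th=np.degrees(np.arctan2(d[1],d[0]));print(np.hypot(*d),th,"past -x rad",np.radians(180+np.degrees(x[2])-th))
E
```

```text
[505.242458  161.7323244] [546.05510034  93.80915137] [569.30999642 180.71659165] [580.78993943 129.40579   ] [498.30450431  96.90480331] [530.00416019 207.56802026]
[579.02925701 131.57848468] -16.485632722431667 [[ 0.1  0.6]
 [ 2.4 -0. ]
 [-1.8  2.2]
 [-0.9 -1.6]
 [ 0.3 -1.1]]
79.71038676580322 157.77204515295315 past -x rad 0.10022242778465111
```

Radius is 79.7 mm (80 expected), so the fit is consistent, with 0.82 rad left to the end post. Next I turn to 158°, centre, descend and grip.

```bash
python3 -m jog '0 0 0 0 0 -0.137 -1; -0.018 -0.124 0 0 0 0 -1; 0 0 0.4 0 0 0 -1; 0 0 0.4 0 0 0 -1; 0 0 0.2 0 0 0 -1'; python3 -m jog '0 0 0.15 0 0 0 -1; 0 0 0 0 0 0 -1'; 
python3 -m jog '0 0 0 0 0 0 0.3; 0 0 0 0 0 0 0.3;0 0 0 0 0 0 0.6; 0 0 0 0 0 0 1; 0 0 0 0 0 0 1' 40;python3 -m jog '0 0 0 0 0 0 1; 0 0 0 0 0 0 1; 0 0 0 0 0 0 1'
```

```text
time: 2.33
tool_pos: [504.0, 160.9, 302.0]
tcp_rot: [-179.9, -0.2, 157.9]
ft_force: [0.0, 0.5, 1.2]
finger_gap: 85.7
grip_force: 0.0
time: 2.58
tool_pos: [504.7, 161.4, 288.8]
tcp_rot: [-179.9, -0.1, 158.1]
ft_force: [0.0, -0.5, -0.2]
finger_gap: 85.5
grip_force: 0.0
time: 3.2
tool_pos: [505.2, 161.9, 290.1]
tcp_rot: [180.0, 0.0, 158.2]
ft_force: [-0.7, 1.1, 2.8]
finger_gap: 22.1
grip_force: 39.1
time: 3.58
tool_pos: [505.1, 161.9, 289.8]
tcp_rot: [180.0, 0.0, 158.2]
ft_force: [-1.4, 0.6, 3.3]
finger_gap: 22.0
grip_force: 39.2
```

Gripped on the knob. Turning clockwise along the arc now.

```bash
python3 -m jog '-0.003 0.07 0 0 0 0.0833 1; -0.003 0.07 0 0 0 0.0833 1; -0.003 0.07 0 0 0 0.0833 1; -0.003 0.07 0 0 0 0.0833 1; 0 0 0 0 0 0 1'; cat >f.py <<'E'
from bench import *
import numpy as np
H=np.array([579.0,131.6]);Y=163.5
s=sense();p=s["tool_pos"];d=p[:2]-H;th=np.degrees(np.arctan2(d[1],d[0]));r=np.hypot(*d)
cw=np.array([np.sin(np.radians(th)),-np.cos(np.radians(th))]);f=s["ft_force"]
ra=d/r
print("t %.2f th %.1f r %.1f z %.1f yaw %.1f | resist %.1f radial %.1f fz %.1f | past-x rad %.3f grip %.0f gap %.1f"%(s["time"],th,r,p[2],s["tcp_rot"][2],-f[:2]@cw,f[:2]@ra,f[2],np.radians(Y-th),s["grip_force"],s["finger_gap"]))
E
python3 f.py
```

```text
time: 4.2
tool_pos: [519.6, 184.5, 289.3]
tcp_rot: [-179.8, 0.0, 138.1]
ft_force: [-4.2, -7.3, 5.0]
finger_gap: 21.7
grip_force: 39.9
t 4.20 th 138.3 r 79.6 z 289.3 yaw 138.1 | resist 8.2 radial -1.7 fz 5.0 | past-x rad 0.440 grip 40 gap 21.7
```

```bash
python3 -m jog '-0.003 0.07 0 0 0 0.0833 1; -0.003 0.07 0 0 0 0.0833 1; -0.003 0.07 0 0 0 0.0833 1; -0.003 0.07 0 0 0 0.0833 1; 0 0 0 0 0 0 1'>/dev/null; python3 f.py; python3 -m jog '-0.002 0.042 0 0 0 0.05 1; -0.001 0.028 0 0 0 0.0333 1; 0 0 0 0 0 0 1'>/dev/null; python3 f.py
```

```text
t 4.83 th 118.3 r 79.4 z 289.0 yaw 118.1 | resist 8.1 radial -4.6 fz 5.2 | past-x rad 0.789 grip 40 gap 22.1
t 5.20 th 113.5 r 79.4 z 288.9 yaw 113.2 | resist 8.0 radial -4.9 fz 5.8 | past-x rad 0.873 grip 40 gap 22.0
```

```bash
python3 -m jog '0 -0.021 0 0 0 -0.025 1; 0 0 0 0 0 0 1'>/dev/null; python3 f.py; python3 -m jog '0 0 -0.04 0 0 0 1; 0 0 -0.045 0 0 0 1; 0 0 0 0 0 0 1; 0 0 0 0 0 0 1'>/dev/null; python3 f.py
```

```text
t 5.45 th 114.7 r 79.3 z 289.2 yaw 114.7 | resist 4.4 radial -5.2 fz 3.2 | past-x rad 0.851 grip 40 gap 22.0
t 5.95 th 114.8 r 78.8 z 296.2 yaw 114.7 | resist 0.3 radial -9.8 fz -6.9 | past-x rad 0.851 grip 40 gap 21.7
```

```bash
python3 -m jog '-0.015 0 -0.005 0 0 0 1; -0.007 -0.104 0 0 0 -0.125 1; -0.007 -0.104 0 0 0 -0.125 1;-0.007 -0.104 0 0 0 -0.125 1; 0 0 0 0 0 0 1'>/dev/null; python3 f.py;python3 -m jog '-0.007 -0.104 0 0 0 -0.125 1; -0.007 -0.104 0 0 0 -0.125 1; -0.007 -0.104 0 0 0 -0.125 1;-0.007 -0.104 0 0 0 -0.125 1; 0 0 0 0 0 0 1'>/dev/null; python3 f.py
```

```text
t 6.58 th 137.7 r 78.4 z 297.1 yaw 137.2 | resist 0.1 radial -3.5 fz -6.9 | past-x rad 0.450 grip 40 gap 21.8
t 7.20 th 167.6 r 78.8 z 297.7 yaw 167.0 | resist 0.7 radial 0.3 fz -6.2 | past-x rad -0.072 grip 40 gap 22.1
```

```bash
python3 -m jog '-0.007 -0.104 0 0 0 -0.125 1; -0.007 -0.104 0 0 0 -0.125 1; -0.007 -0.104 0 0 0 -0.125 1;-0.007 -0.104 0 0 0 -0.125 1; 0 0 0 0 0 0 1'>/dev/null; python3 f.py;python3 -m jog '-0.007 -0.104 0 0 0 -0.125 1; 0 0 0 0 0 0 1; 0 0 0 0 0 0 1'>/dev/null; python3 f.py
```

```text
t 7.83 th -162.2 r 79.4 z 297.5 yaw -163.1 | resist 0.7 radial 5.6 fz -6.6 | past-x rad 5.685 grip 40 gap 21.6
t 8.20 th -155.0 r 79.5 z 297.4 yaw -155.7 | resist -0.7 radial 6.0 fz -5.7 | past-x rad 5.560 grip 40 gap 21.7
```

```bash
sed -i 's/th=np.degrees(np.arctan2(d\[1\],d\[0\]))/th=np.degrees(np.arctan2(d[1],d[0]))%360/' f.py; python3 -m jog '0.01 0 0.03 0 0 0 1; 0 0 0.03 0 0 0 1; 0 0 0.025 0 0 0 1; 0 0 0 0 0 0 1; 0 0 0 0 0 0 1'>/dev/null; python3 f.py
```

```text
t 8.82 th 205.7 r 80.5 z 290.9 yaw -155.7 | resist 4.8 radial 15.3 fz 5.9 | past-x rad -0.736 grip 42 gap 22.0
```

```bash
python3 -m jog '-0.015 0.028 0 0 0 0.0333 1; 0 0 0 0 0 0 1'>/dev/null; python3 f.py; python3 -m jog '-0.001 0.028 0 0 0 0.0333 1; 0 0 0 0 0 0 1; 0 0 0 0 0 0 1'>/dev/null; python3 f.py
```

```text
t 9.07 th 204.0 r 79.7 z 290.8 yaw -157.7 | resist 8.1 radial 23.1 fz 11.5 | past-x rad -0.707 grip 42 gap 21.8
t 9.45 th 202.0 r 79.6 z 290.7 yaw -159.7 | resist 8.6 radial 23.3 fz 10.8 | past-x rad -0.672 grip 42 gap 22.0
```

```bash
python3 -m jog '0.03 0 0 0 0 0 1; 0 0 -0.01 0 0 0 1; 0 0 0 0 0 0 1'>/dev/null; python3 f.py; python3 -m jog '-0.003 0.07 0 0 0 0.0833 1; -0.003 0.07 0 0 0 0.0833 1; 0 0 0 0 0 0 1'>/dev/null; python3 f.py
python3 - <<'E'
from bench import *
import cv2,numpy as np
s=snapshot("scene")["img"][140:230,205:325];w=snapshot("wrist")["img"]
cv2.imwrite("pics/s2.png",np.hstack([cv2.resize(s,(400,300),interpolation=2),cv2.resize(w,(400,300))])[:,:,::-1])
E
```

```text
t 9.82 th 201.9 r 81.0 z 291.6 yaw -159.7 | resist 9.6 radial 3.1 fz -4.8 | past-x rad -0.671 grip 41 gap 22.0
t 10.20 th 191.6 r 80.7 z 291.4 yaw -169.7 | resist 8.7 radial 1.9 fz -4.7 | past-x rad -0.491 grip 41 gap 22.2
```

View pics/s2.png

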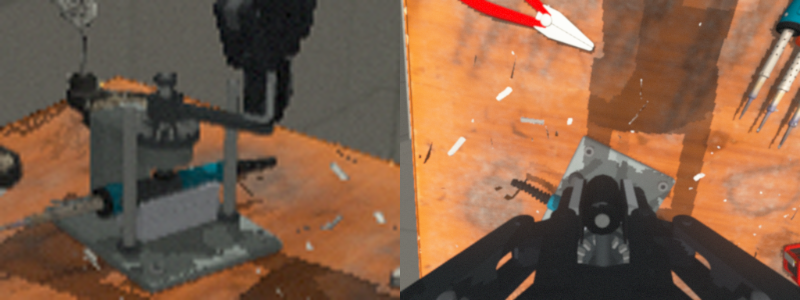

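The left half shows the lever level on the hub with the knob gripped past the back post. The right half shows the knob centred between the fingers. It is turning the hub (8.7 N), so I press it down slightly and go on in smaller steps.

```bash
python3 -m jog '0 0 0.007 0 0 0 1; -0.003 0.07 0 0 0 0.0833 1; -0.003 0.07 0 0 0 0.0833 1; 0 0 0 0 0 0 1'>/dev/null; python3 f.py;  python3 -m jog '-0.003 0.07 0 0 0 0.0833 1; -0.001 0.028 0 0 0 0.0333 1;-0.001 0.028 0 0 0 0.0333 1; -0.001 0.028 0 0 0 0.0333 1'>/dev/null; python3 f.py; python3 -m jog '-0.001 0.028 0 0 0 0.0333 1;-0.001 0.028 0 0 0 0.0333 1; -0.001 0.028 0 0 0 0.0333 1'>/dev/null; python3 f.py
```

```text
t 10.80 th 181.6 r 80.5 z 291.0 yaw -179.7 | resist 8.4 radial 1.6 fz -1.2 | past-x rad -0.315 grip 41 gap 21.9
t 11.30 th 171.0 r 80.1 z 290.8 yaw 169.3 | resist 11.7 radial -0.4 fz -1.9 | past-x rad -0.131 grip 41 gap 22.0
t 11.68 th 165.1 r 79.9 z 290.7 yaw 163.3 | resist 12.4 radial -0.7 fz -0.7 | past-x rad -0.028 grip 41 gap 21.8
```

```bash
python3 -m jog '0 0 0 0 0 0 1; 0 0 0 0 0 0 1'>/dev/null; python3 f.py;  python3 -m jog '-0.001 0.014 0 0 0 0.0167 1'>/dev/null; python3 f.py; python3 -m jog '0 0.014 0 0 0 0.0167 1'>/dev/null; python3 f.py;  python3 -m jog '0 0.014 0 0 0 0.0167 1'>/dev/null; python3 f.py;python3 -m jog '0 0 0 0 0 0 1; 0 0 0 0 0 0 1'>/dev/null; python3 f.py
```

```text
t 11.93 th 165.1 r 79.9 z 290.7 yaw 163.4 | resist 11.3 radial -1.0 fz -1.2 | past-x rad -0.027 grip 41 gap 21.9
t 12.05 th 164.2 r 79.8 z 290.6 yaw 162.3 | resist 13.5 radial 0.5 fz -0.7 | past-x rad -0.012 grip 41 gap 22.0
t 12.18 th 163.2 r 79.8 z 290.6 yaw 161.3 | resist 14.1 radial -0.5 fz -0.7 | past-x rad 0.005 grip 41 gap 22.1
t 12.30 th 162.2 r 79.8 z 290.6 yaw 160.3 | resist 13.2 radial -0.8 fz -1.0 | past-x rad 0.022 grip 41 gap 21.7
t 12.55 th 162.2 r 79.8 z 290.6 yaw 160.3 | resist 12.2 radial 0.4 fz -2.0 | past-x rad 0.023 grip 41 gap 21.5
```

```bash
for i in 1; do python3 -m jog '0 0.014 0 0 0 0.0167 1; 0 0.014 0 0 0 0.0167 1'>/dev/null; python3 f.py; python3 -m jog '0 0.007 0 0 0 0.0083 1'>/dev/null; python3 f.py; python3 -m jog '0 0.007 0 0 0 0.0083 1'>/dev/null; python3 f.py; python3 -m jog '0 0.007 0 0 0 0.0083 1'>/dev/null; python3 f.py; python3 -m jog '0 0.007 0 0 0 0.0083 1'>/dev/null; python3 f.py; python3 -m jog '0 0 0 0 0 0 1'>/dev/null; python3 f.py; python3 -m jog '0 0 0 0 0 0 1'>/dev/null; python3 f.py; python3 -m jog '0 0 0 0 0 0 1'>/dev/null; python3 f.py; done
```

```text
t 12.80 th 160.3 r 79.7 z 290.5 yaw 158.3 | resist 13.8 radial -0.9 fz -1.8 | past-x rad 0.057 grip 41 gap 22.2
t 12.93 th 159.8 r 79.7 z 290.5 yaw 157.8 | resist 13.8 radial -1.6 fz -1.2 | past-x rad 0.065 grip 41 gap 21.8
t 13.05 th 159.3 r 79.7 z 290.5 yaw 157.3 | resist 13.6 radial -0.6 fz -1.0 | past-x rad 0.074 grip 41 gap 21.9
t 13.18 th 158.8 r 79.7 z 290.5 yaw 156.8 | resist 14.2 radial -0.5 fz -0.7 | past-x rad 0.082 grip 41 gap 21.8
t 13.30 th 158.3 r 79.7 z 290.5 yaw 156.3 | resist 14.2 radial -1.4 fz -1.7 | past-x rad 0.091 grip 41 gap 22.1
t 13.43 th 158.3 r 79.7 z 290.5 yaw 156.3 | resist 13.4 radial -1.3 fz -1.4 | past-x rad 0.091 grip 41 gap 21.8
t 13.55 th 158.3 r 79.7 z 290.5 yaw 156.3 | resist 13.4 radial -1.7 fz -1.7 | past-x rad 0.091 grip 41 gap 21.8
t 13.68 th 158.3 r 79.7 z 290.5 yaw 156.3 | resist 13.8 radial -1.4 fz -0.9 | past-x rad 0.091 grip 41 gap 22.3
```

Force is 13.9 N turning slowly and 13.5 N settled, which is on target. I'll ease off within the play, open, and retreat straight up.

```bash
python3 -m jog '0 -0.022 0 0 0 -0.02 1; 0 0 0.008 0 0 0 1; 0 0 0 0 0 0 1'>/dev/null; python3 f.py; python3 -m jog '0 0 0 0 0 0 0.4; 0 0 0 0 0 0 0; 0 0 0 0 0 0 -1; 0 0 0 0 0 0 -1; 0 0 0 0 0 0 -1'>/dev/null;python3 -m jog '0 0 0 0 0 0 -1; 0 0 0 0 0 0 -1'>/dev/null; python3 f.py;  python3 -m jog '0 0 -0.1 0 0 0 -1; 0 0 -0.3 0 0 0 -1; 0 0 -0.4 0 0 0 -1; 0 0 -0.4 0 0 0 -1; 0 0 0 0 0 0 -1'; 
python3 - <<'E'
from bench import *
import cv2,numpy as np,pickle
S=snapshot("scene");s=S["img"];W=snapshot("wrist");pickle.dump((S,W),open("e.pkl","wb"))
cv2.imwrite("pics/e.png",np.vstack([np.hstack([cv2.resize(s[145:225,205:311],(400,300),interpolation=2),cv2.resize(s,(400,300))]),cv2.resize(W["img"][100:325,150:450],(400,300))[:, :] .repeat(2,axis=1)])[:,:,::-1])
E
```

```text
t 14.05 th 159.4 r 79.8 z 290.3 yaw 157.6 | resist 10.2 radial 0.6 fz 0.7 | past-x rad 0.072 grip 41 gap 22.5
t 14.93 th 159.1 r 80.2 z 289.7 yaw 158.0 | resist 1.0 radial 0.3 fz -0.2 | past-x rad 0.076 grip 0 gap 85.5
time: 15.55
tool_pos: [505.1, 160.3, 415.0]
tcp_rot: [179.7, 0.4, 158.0]
ft_force: [0.3, 0.7, 0.4]
finger_gap: 85.4
grip_force: 0.0
```

View pics/e.png

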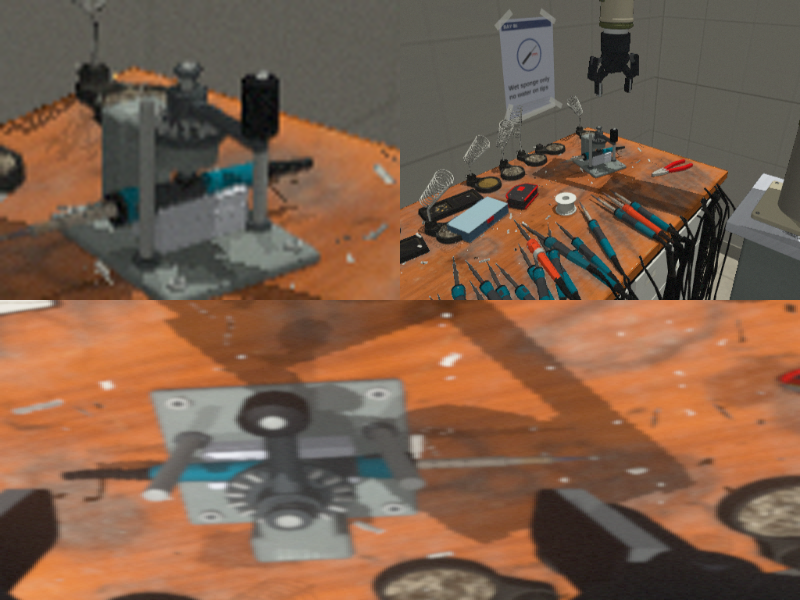

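The iron lies in its channel, the knob is free, and nothing else has moved. The lever is back at its starting angle, so matching the knob against the first picture will show whether it is seated.

```bash
python3 - <<'E'
import pickle,cv2,numpy as np
from h import *
a=pickle.load(open("d0.pkl","rb"))["scene"];b,w=pickle.load(open("e.pkl","rb"))
print(np.abs(np.array(a["extrinsics"])-b["extrinsics"]).max())
for n,(x,y,ww,hh) in {"knob":(264,161,17,24),"postend":(239,172,10,42)}.items():
    u=lambda s,m:cv2.resize(s["img"][y-m:y+hh+m,x-m:x+ww+m],None,fx=8,fy=8,interpolation=cv2.INTER_CUBIC)
    r=cv2.matchTemplate(u(b,6),u(a,0),cv2.TM_CCOEFF_NORMED);_,v,_,l=cv2.minMaxLoc(r);print(n,v,np.array(l)/8-6)
H=[579,131.6]
for th in(157.8,159,161):
  for z in(150,155):
    print(th,z,proj(a,[H[0]+80*np.cos(np.radians(th)),H[1]+80*np.sin(np.radians(th)),z]))
E
```

```text
0.0
knob 0.9705553650856018 [ 2.    -0.125]
postend 0.7497188448905945 [0.   0.25]
157.8 150 [271.64180704 165.84877871]
157.8 155 [271.71291635 163.76324651]
159 150 [272.27774958 165.71671155]
159 155 [272.35016185 163.63251277]
161 150 [273.31638114 165.48559392]
161 155 [273.39091063 163.40371547]
```

The knob height is unchanged (-0.1 px, where an unseated lever would give about -2 px), so the lever is seated. Handing in.

```bash
python3 -c "
from bench import *
print(hand_in())"
```

```text
the job is handed in; nothing more can be done
None
```

I clamped the iron at about 13.5–13.9 N at the knob with one ratchet re-seat, left the lever seated and the iron in its channel, saw nothing else on the bench move, and handed the job in at about 15.6 s.

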